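# Count four tea tins onto the tray

## Robot

A 6-joint arm with a two-finger parallel gripper is mounted at the origin on the work surface. World frame = base frame: x ahead of the robot, y to its left, z up, the work surface at z = 0. Lengths are in m, angles in rad, forces in N, time in s.
With the tool pointing down it reaches from about 0.375 to 0.975 m from the base axis. Payload 3.8 kg.
Tool frame: the origin (TCP) lies midway between the tips of the shut fingers; the grasp point (between the pads) lies 19 mm behind it; z points along the fingers, y is the line along which they close (so a half turn about z gives the same grasp; the last joint's range is limited). The gripper opens to 85 mm and grips with 20 to 120 N. Pads are 22 mm wide; open, the fingers measure 114 mm over their backs; the gripper's body (76 mm by 85 mm) begins 54 mm behind the grasp point. The pads swing forward as they close: fully open they stand 13 mm farther back than shut.
Start: joints at [1.199, 0.264, 1.604, -0, 1.274, -0.037], TCP at [0.222, 0.638, 0.195] pointing down, gripper open.
Joint ranges: [-2.63, 2.63], [-0.94, 2.18], [0.31, 2.57], [-1.31, 4.45], [0, 2.66], [-2.55, 2.55]. Speed limits (rad/s): [2.57, 2.57, 3.14, 3.14, 3.14, 3.14].

## Interface

Orientations are given as a rotation vector (axis times angle).
In Python, from workcell import bot gives the robot as it stands.
- The arm moves only by the tool step_arm, never from a script. Its argument "motion" is a list of rows, each a list of 5 numbers: the finger opening in cm, from 0 to 8.54, then the shift along the tool's x, y, z in cm, then the turn about the tool's z in degrees. In form: [[claw, dx, dy, dz, twist], ...]. A call has 1 to 20 rows; each row is the pose to reach, as a shift and turn from the pose commanded when the call began, along the tool's axes at that moment; what a row does not reach only later rows make up. A row lasts 1/10 s, in which the tool goes at most 50 mm and 8.59 degrees, less where a joint would pass 70% of its speed; a pose out of reach is approached as far as the arm can. A call with a gripper value outside its range is refused whole. The fingers move at their own pace and stop on an object; "force" is the grip in N (left out, the last holds). Time passes only in rows, so rows that repeat a pose let the fingers close. It gives the time, the measured TCP pose, the force, the opening and the grip force at its end, in the units of the state.
- bot.read_state(): the state, without advancing time (a new reading comes with each control period).
- bot.read_camera(name): name is "scene" or "side" or "wrist"; returns (picture, depth): 480x640x3 uint8, red, green, blue; 480x640 float32, m along the optical axis (not along the pixel's ray), 0 where there is no reading.
- bot.calibration(name): a dict with "mtx" (3x3 intrinsics, pixels), "k1" (the pictures are not rectified: a ray, as slopes to the right and down, at radius r is drawn at 1 + k1 r^2 times it, then the intrinsics apply), "origin" and "orientation" of the camera in the world; the wrist camera has in their place "T_tool_cam" (4x4, takes a point from camera to tool coordinates, whose origin is the TCP and whose axes are the flange's). Camera axes: x right, y up, looking along -z (the intrinsics and any distortion apply to the point x, -y, -z); pixel columns grow to the right and rows downward; lengths in m; the calibration is good to about 2 mm. A picture is of the moment at which its call begins: read the wrist's pose just before it. calibration takes no time and is no camera call.
- bot.finish_job(): hands the job in; it is judged then, once.
The state is a dict: "time": time; "q": joint angles; "joint_vel": joint speeds; "joint_torque": joint torques, N m; "tool_pos": TCP position; "tcp_rot": TCP orientation; "wrist_force": force on the tool from outside, world axes, zero at the start; "torque": the same for the moment, N m; "width": opening from 0.0 (shut) to 1.0 (fully open); "grip_force": force on a finger pad.
Only numpy, scipy, OpenCV 4.12 (cv2) and the standard library are available. Lean on these libraries where they do the work, as an engineer would, in place of code of your own. Each camera call takes 0.05 s, during which the arm holds its last target. There are 200 camera calls.

## Task

Make the tray up to exactly four tea tins: one is there already, so slide three more out of the rack, choosing bays whose way out onto the tray is clear, until each lies flat and wholly on the tray; leave the other two where they are in their bays. The tins differ in height, lie sunk in the bays and cannot be gripped: feel for the lid with closed fingertips, press lightly and drag the tin out, not so hard that the lid dents, and do not lift the tins. Hardly move the tin already on the tray and leave the sugar bowl, glasses, flask, jar and spoon alone.

Things in the scene. Friction and masses are not known exactly. Their poses are not given: they have to be found in the camera images.
- rack: (sizes in mm) fixed light-wood rack, 100 deep (x) x 299 wide (y); origin at the centre of its underside, open front at x = -50. Five bays with middles at y = -118, -59, 0, 59, 118, each 92 deep, 55 wide; dividers 4 thick, back wall x 42 to 50. Bay floor z = 14; dividers and back wall up to z = 38, so that the tallest lids are level with them and others lie up to 8 lower
- tray: (sizes in mm) fixed dark-wood tray against the rack's open front, turned like it; origin on the underside at its open edge (x = 0), in line with the middle bay. Inside: x -135 to 0, y -149.5 to 239.5, floor z = 12 (2 below the bay floors); rim 8 thick to z = 34 on three sides, none towards the rack. Beyond y = 149.5 is a side wing for the sugar bowl
- tin_a: (sizes in mm) flat closed tea tin with a plain metal lid, 90 long (its x) x 50 wide (y) and 16 to 24 high (assorted: each tin's height is not known beforehand), 0.2 to 0.4 kg, loose; origin at the centre of its underside; z up. Lies in one of the rack's bays at the start, x along the bay
- tin_b: (sizes in mm) flat closed tea tin with a plain metal lid, 90 long (its x) x 50 wide (y) and 16 to 24 high (assorted: each tin's height is not known beforehand), 0.2 to 0.4 kg, loose; origin at the centre of its underside; z up. Lies in one of the rack's bays at the start, x along the bay
- tin_c: (sizes in mm) flat closed tea tin with a plain metal lid, 90 long (its x) x 50 wide (y) and 16 to 24 high (assorted: each tin's height is not known beforehand), 0.2 to 0.4 kg, loose; origin at the centre of its underside; z up. Lies in one of the rack's bays at the start, x along the bay
- tin_d: (sizes in mm) flat closed tea tin with a plain metal lid, 90 long (its x) x 50 wide (y) and 16 to 24 high (assorted: each tin's height is not known beforehand), 0.2 to 0.4 kg, loose; origin at the centre of its underside; z up. Lies in one of the rack's bays at the start, x along the bay
- tin_e: (sizes in mm) flat closed tea tin with a plain metal lid, 90 long (its x) x 50 wide (y) and 16 to 24 high (assorted: each tin's height is not known beforehand), 0.2 to 0.4 kg, loose; origin at the centre of its underside; z up. Lies in one of the rack's bays at the start, x along the bay
- tin_tray: (sizes in mm) flat closed tea tin with a plain metal lid, 90 long (its x) x 50 wide (y) and 16 to 24 high (assorted: each tin's height is not known beforehand), 0.2 to 0.4 kg, loose; origin at the centre of its underside; z up. Already lies on the tray at the start, nearly in line with the bays, and blocks the way out of one or two of them
- sugar_bowl: (sizes in mm) white ceramic bowl, 72 across, 50 high, on the tray's side wing; origin at the centre of its underside; bystander
- flask: (sizes in mm) gold-coloured flask with black screw cap, 86 across, 240 high; origin at the centre of its underside; bystander
- tumbler_0: (sizes in mm) glass tumbler, 68 across, 85 high, standing; origin at the centre of its underside; bystander
- tumbler_1: (sizes in mm) glass tumbler, 68 across, 85 high, standing; origin at the centre of its underside; bystander
- tumbler_2: (sizes in mm) glass tumbler, 68 across, 85 high, standing; origin at the centre of its underside; bystander
- jar: (sizes in mm) white ceramic jar with wooden cap, 76 across, 110 high; origin at the centre of its underside; bystander
- spoon: (sizes in mm) spoon lying behind the rack, along its own x; origin at the centre of its underside; bystander

How it is judged:
At the end, for the whole second after the job is handed in: Four tins on the tray: the one already there and three from the rack, at rest, flat on its floor (tilt under 0.06 rad), not stacked, centres inside the tray and at least 40 mm from its open edge; the other two rack tins within 15 mm of their starts (((x of each of tin_a, tin_b, tin_c in the frame of tray below -0.04 m and x of each of tin_d, tin_e in the frame of tray above 0 m) or (x of each of tin_a, tin_b, tin_d in the frame of tray below -0.04 m and x of each of tin_c, tin_e in the frame of tray above 0 m) or (x of each of tin_a, tin_b, tin_e in the frame of tray below -0.04 m and x of each of tin_c, tin_d in the frame of tray above 0 m) or (x of each of tin_a, tin_c, tin_d in the frame of tray below -0.04 m and x of each of tin_b, tin_e in the frame of tray above 0 m) or (x of each of tin_a, tin_c, tin_e in the frame of tray below -0.04 m and x of each of tin_b, tin_d in the frame of tray above 0 m) or (x of each of tin_a, tin_d, tin_e in the frame of tray below -0.04 m and x of each of tin_b, tin_c in the frame of tray above 0 m) or (x of each of tin_a, tin_e in the frame of tray above 0 m and x of each of tin_b, tin_c, tin_d in the frame of tray below -0.04 m) or (x of each of tin_a, tin_d in the frame of tray above 0 m and x of each of tin_b, tin_c, tin_e in the frame of tray below -0.04 m) or (x of each of tin_a, tin_c in the frame of tray above 0 m and x of each of tin_b, tin_d, tin_e in the frame of tray below -0.04 m) or (x of each of tin_a, tin_b in the frame of tray above 0 m and x of each of tin_c, tin_d, tin_e in the frame of tray below -0.04 m)) and ((x of tin_a in the frame of tray between -0.135 and -0.04 m and y of tin_a in the frame of tray between -0.1495 and 0.2395 m and z of tin_a in the frame of tray below 0.016 m and angle between tin_a's own z axis and vertical below 0.06 rad and linear speed of tin_a below 0.02 m/s) or distance of tin_a from where it was at the start of the episode below 0.015 m) and ((x of tin_b in the frame of tray between -0.135 and -0.04 m and y of tin_b in the frame of tray between -0.1495 and 0.2395 m and z of tin_b in the frame of tray below 0.016 m and angle between tin_b's own z axis and vertical below 0.06 rad and linear speed of tin_b below 0.02 m/s) or distance of tin_b from where it was at the start of the episode below 0.015 m) and ((x of tin_c in the frame of tray between -0.135 and -0.04 m and y of tin_c in the frame of tray between -0.1495 and 0.2395 m and z of tin_c in the frame of tray below 0.016 m and angle between tin_c's own z axis and vertical below 0.06 rad and linear speed of tin_c below 0.02 m/s) or distance of tin_c from where it was at the start of the episode below 0.015 m) and ((x of tin_d in the frame of tray between -0.135 and -0.04 m and y of tin_d in the frame of tray between -0.1495 and 0.2395 m and z of tin_d in the frame of tray below 0.016 m and angle between tin_d's own z axis and vertical below 0.06 rad and linear speed of tin_d below 0.02 m/s) or distance of tin_d from where it was at the start of the episode below 0.015 m) and ((x of tin_e in the frame of tray between -0.135 and -0.04 m and y of tin_e in the frame of tray between -0.1495 and 0.2395 m and z of tin_e in the frame of tray below 0.016 m and angle between tin_e's own z axis and vertical below 0.06 rad and linear speed of tin_e below 0.02 m/s) or distance of tin_e from where it was at the start of the episode below 0.015 m) and x of tin_tray in the frame of tray between -0.135 and -0.04 m and y of tin_tray in the frame of tray between -0.1495 and 0.2395 m and z of tin_tray in the frame of tray below 0.016 m and angle between tin_tray's own z axis and vertical below 0.06 rad and linear speed of tin_tray below 0.02 m/s); the robot touches nothing.
It fails at once if a lid dented: a tin pressed with more than 40 N (contact force between the arm and tin_a above 40 N or contact force between the arm and tin_b above 40 N or contact force between the arm and tin_c above 40 N or contact force between the arm and tin_d above 40 N or contact force between the arm and tin_e above 40 N or contact force between the arm and tin_tray above 40 N).
It fails at once if a tin lifted (its underside's centre more than 50 mm above the table top) (height (world z) of any of tin_a, tin_b, tin_c, tin_d, tin_e, tin_tray above 0.05 m).
It fails at once if the tin already on the tray moved more than 25 mm (distance of tin_tray from where it was at the start of the episode above 0.025 m).
It fails at once if a bystander (bowl, flask, glass, jar or spoon) moved more than 20 mm (distance of any of flask, tumbler_0, tumbler_1, tumbler_2, jar, spoon, sugar_bowl from where it was at the start of the episode above 0.02 m).
It also fails if it takes over 69 s, if anything falls off the work surface, if the arm or the gripper's body presses on something with over 40 N, if the wrist force passes 120 N, or if a joint passes its speed limit or range.

## Working session

There is one attempt and no reset: what is moved stays moved. The work goes in short steps, Python scripts to look and compute and a tool call to move; the robot and the scene stay as the last step left them, time stands still between calls to the robot, and variables do not carry over. Pictures are saved under pics/ and viewed, at most 10 in all, crops included, and the job is handed in when it is done.

Besides the shell and the picture viewer there is one more tool, called after "Emit:" as a command line: name --pt "numbers of a row" for each row, then --argument value for the rest. step_arm: Moves the arm, as the interface text tells. Its arguments: {"type":"object","properties":{"motion":{"type":"array","items":{"type":"array","items":{"type":"number"}}},"force":{"type":"number"}},"required":["motion"]}

```bash
mkdir -p pics
cat > h.py <<'E'
import numpy as np, cv2
from scipy.spatial.transform import Rotation as R
from workcell import bot
def cam(name):
    c=bot.calibration(name); s=bot.read_state(); im,d=bot.read_camera(name)
    if 'T_tool_cam' in c:
        T=np.eye(4);T[:3,:3]=R.from_rotvec(s['tcp_rot']).as_matrix();T[:3,3]=s['tool_pos'];T=T@np.array(c['T_tool_cam'])
        o,Rm=T[:3,3],T[:3,:3]
    else:
        o=np.array(c['origin']);q=np.array(c['orientation'],float)
        Rm=q if q.shape==(3,3) else R.from_rotvec(q).as_matrix() if q.size==3 else R.from_quat(q).as_matrix()
    return im,d,np.array(c['mtx']),c['k1'],o,Rm
def cloud(d,K,k1,o,Rm):
    v,u=np.mgrid[:480,:640].astype(float)
    p=cv2.undistortPoints(np.stack([u.ravel(),v.ravel()],1)[:,None],K,np.array([k1,0,0,0,0.]))[:,0]
    z=d.ravel()
    P=np.stack([p[:,0]*z,-p[:,1]*z,-z],1)@Rm.T+o
    P[z==0]=np.nan
    return P.reshape(480,640,3)
E
python3 - <<'E'
from h import *
print(bot.read_state()); 
for n in('scene','side'):
    print(bot.calibration(n))
    a=cam(n);cv2.imwrite(f'pics/{n}.png',a[0][...,::-1]);np.save(n+'.npy',cloud(*a[1:]));
E
```

```text
{'time': 0.0, 'q': array([ 1.19906693e+00,  2.64785833e-01,  1.60539540e+00, -1.20298726e-05,
        1.27371503e+00, -3.69097894e-02]), 'joint_vel': array([ 0.0001303 ,  0.00142932,  0.00137582, -0.00066108,  0.00176891,
       -0.00109032]), 'joint_torque': array([-6.49980084e-04, -5.15100861e+01, -3.67320800e+01, -7.16321688e-05,
        1.29445075e-02, -1.14769676e-05]), 'tool_pos': array([0.22151408, 0.63673741, 0.19362856]), 'tcp_rot': array([-0.52339839, -3.09722135,  0.00354639]), 'wrist_force': array([ 0.10405506, -0.90271933, -0.81409916]), 'torque': array([0.09094565, 0.00766041, 0.03376821]), 'grip_force': 0.0, 'width': 0.9981356270665539}
{'mtx': array([[522.27234495,   0.        , 313.0698096 ],
       [  0.        , 522.27234495, 235.03439797],
       [  0.        ,   0.        ,   1.        ]]), 'k1': -0.1380550376741716, 'origin': array([ 1.24907518, -0.26235247,  1.19905397]), 'orientation': array([0.49546215, 0.31532525, 1.14205172])}
{'mtx': array([[525.04860257,   0.        , 318.91183194],
       [  0.        , 525.04860257, 247.38855071],
       [  0.        ,   0.        ,   1.        ]]), 'k1': -0.15239275688942278, 'origin': array([ 0.38985161, -1.02641253,  1.05797291]), 'orientation': array([ 0.8293364 , -0.08350612, -0.14983941])}
```

View pics/scene.png

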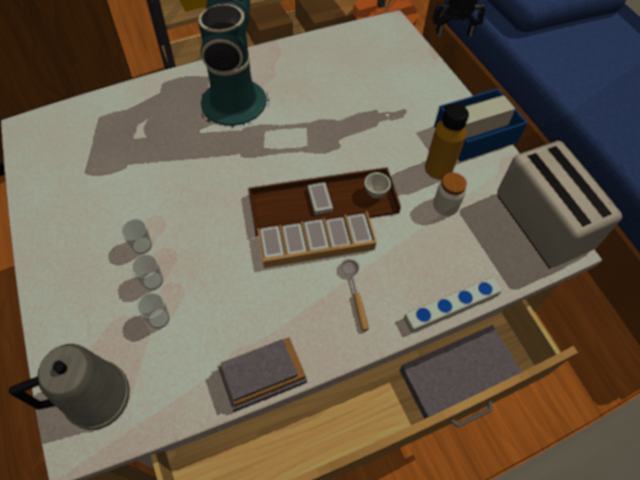

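View pics/side.png

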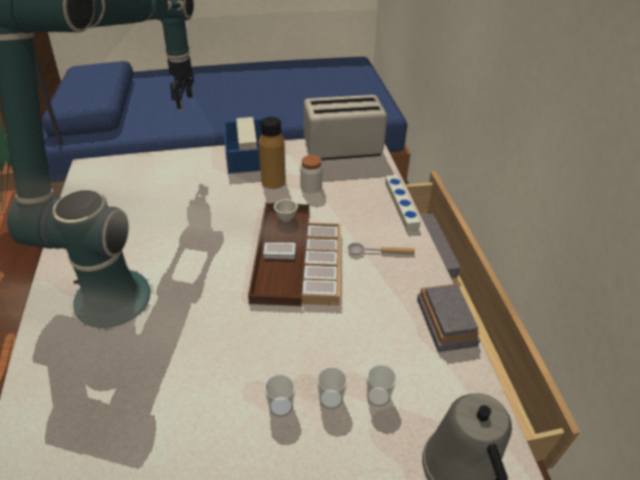

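The scene view shows the dark tray (250-400, 170-235) with a tin on it at (319,197). The rack is in front, with lids at about (271..360, 228-242). The side view shows the same layout: bays at (322, 231-287) and the tray tin at (280,251).

Run:
```python
from h import *
for n,(u0,u1,v0,v1) in {'scene':(235,400,160,275),'side':(240,350,195,315)}.items():
    P=np.load(n+'.npy'); im=cv2.imread(f'pics/{n}.png'); hsv=cv2.cvtColor(im,cv2.COLOR_BGR2HSV)
    sub=np.zeros((480,640),bool);sub[v0:v1,u0:u1]=1
    z=P[...,2]
    print(n,'table z',np.nanmedian(P[350:380,180:210 ,2]) )
    m=sub&(z>0.018)&(z<0.045)
    wood=sub&(hsv[...,1]>90)&(hsv[...,2]>120)&(z>.02)
    dark=sub&(hsv[...,1]>90)&(hsv[...,2]<=110)&(z>.0)
    lid=(sub&(hsv[...,1]<70)&(z>.02)&(z<.05)).astype(np.uint8)
    for nm,mm in(('all',m),('wood',wood),('dark',dark)):
        k,l,st,_=cv2.connectedComponentsWithStats(mm.astype(np.uint8)); j=1+np.argmax(st[1:,4])
        q=P[l==j]; r=cv2.minAreaRect((q[:,:2]*1000).astype(np.float32)); print(nm,len(q),r,np.median(q[:,2]))
        print(cv2.boxPoints(r).round().tolist())
    k,l,st,c=cv2.connectedComponentsWithStats(cv2.erode(lid,np.ones((2,2)))) 
    for j in range(1,k):
        if st[j,4]>40:
            q=P[l==j]; print('lid',c[j].round(),st[j,4],np.median(q,0).round(4),[np.round(t) for t in cv2.minAreaRect((q[:,:2]*1000).astype(np.float32))])
```

```text
scene table z 0.00010939653685948514
all 4823 ((535.3995361328125, 95.14830017089844), (404.2301025390625, 251.90618896484375), 78.26103973388672) 0.03289332883029106
[[371.0, -77.0], [618.0, -128.0], [700.0, 267.0], [453.0, 319.0]]
wood 323 ((604.1311645507812, 34.421409606933594), (297.51971435546875, 85.70452117919922), 77.43490600585938) 0.03697951263422894
[[530.0, -101.0], [614.0, -120.0], [678.0, 170.0], [595.0, 189.0]]
dark 4972 ((527.1018676757812, 96.63733673095703), (403.6954650878906, 227.84402465820312), 77.93871307373047) 0.011895095943583178
[[374.0, -77.0], [596.0, -125.0], [681.0, 270.0], [458.0, 318.0]]
lid [377. 184.] 163 [0.4986 0.2649 0.0347] [array([505., 263.]), array([56., 30.]), np.float64(47.0)]
lid [320. 198.] 461 [0.4852 0.0963 0.0307] [array([483.,  97.]), array([48., 89.]), np.float64(80.0)]
lid [359. 229.] 437 [0.6173 0.1521 0.0312] [array([617., 155.]), array([51., 85.]), np.float64(78.0)]
lid [338. 233.] 442 [0.6042 0.0956 0.0294] [array([604.,  97.]), array([48., 82.]), np.float64(78.0)]
lid [316. 235.] 488 [0.5944 0.0375 0.0353] [array([593.,  38.])
[... 686 characters left out ...]
84.2614440917969, 81.82933044433594), (229.14564514160156, 417.7608642578125), 2.988135576248169) 0.01315005180971196
[[359.0, 284.0], [381.0, -133.0], [610.0, -121.0], [588.0, 296.0]]
lid [285. 208.] 97 [0.516  0.2746 0.0363] [array([516., 275.]), array([20., 50.]), np.float64(81.0)]
lid [322. 231.] 273 [0.6132 0.1543 0.0328] [array([615., 153.]), array([55., 91.]), np.float64(84.0)]
lid [322. 252.] 671 [0.5959 0.055  0.0344] [array([596.,  64.]), array([122.,  89.]), np.float64(79.0)]
lid [280. 250.] 363 [0.4769 0.0887 0.0317] [array([479.,  94.]), array([52., 84.]), np.float64(80.0)]
lid [320. 280.] 865 [ 0.5726 -0.0552  0.0367] [array([573., -49.]), array([115.,  88.]), np.float64(78.0)]
```

```bash
cat >> h.py <<'E'
YAW=np.deg2rad(-11.7)
def tgt(x,y,z):
    "shift in tool axes, cm, and twist needed"
    s=bot.read_state();M=R.from_rotvec(s['tcp_rot']).as_matrix()
    d=M.T@(np.array([x,y,z])-s['tool_pos'])*100
    cur=np.arctan2(M[1,0],M[0,0]); tw=-np.rad2deg((np.pi+YAW-cur+np.pi)%(2*np.pi)-np.pi)
    print('shift cm',d.round(2),'twist',tw.round(2),'toolz',M[:,2].round(3))
E
python3 - <<'E'
from h import *
P=np.load('scene.npy')
for n,(u,v) in dict(cap=(456,113),flask=(445,150),jar=(454,182)).items(): print(n,np.nanmedian(P[v-4:v+4,u-4:u+4].reshape(-1,3),0).round(3))
tgt(.617,.155,.10)
L=np.array([[.570,-.077],[.580,-.019],[.593,.038],[.604,.097],[.617,.155]])
c=np.polyfit(L[:,1],L[:,0],1);print(np.rad2deg(np.arctan(c[0])))
ex=np.array([np.cos(YAW),np.sin(YAW)]);ey=np.array([-ex[1],ex[0]])
print((L-L[2])@np.stack([ex,ey],1), (np.array([.483,.097])-L[2])@np.stack([ex,ey],1))
E
```

```text
cap [0.501 0.467 0.239]
flask [0.529 0.444 0.131]
jar [0.621 0.422 0.109]
shift cm [-53.19 -32.49   9.44] twist -7.49 toolz [-0.001 -0.002 -1.   ]
11.499185347996498
[[ 0.00079841 -0.11727473]
 [-0.00117102 -0.05845194]
 [ 0.          0.        ]
 [-0.001193    0.06000481]
 [-0.00022477  0.11943596]] [-0.11967896  0.03546754]
```

Emit:
step_arm --pt "0 -5 -5 0 -2" --pt "0 -9 -10 0 -5" --pt "0 -13 -14 0 -7.5" --pt "0 -17 -19 0 -7.5" --pt "0 -20 -24 0 -7.5" --pt "0 -23.5 -27.8 0 -7.5" --pt "0 -23.5 -27.8 0 -7.5" --pt "0 -28 -28.5 1 -7.5" --pt "0 -33 -29.3 3 -7.5" --pt "0 -38 -30 5 -7.5" --pt "0 -43 -31 7 -7.5" --pt "0 -48 -31.8 9 -7.5" --pt "0 -53.2 -32.5 9.4 -7.5" --pt "0 -53.2 -32.5 9.4 -7.5" --pt "0 -53.2 -32.5 9.4 -7.5" --pt "0 -53.2 -32.5 9.4 -7.5" --force 30

```text
time: 1.7
tool_pos: [0.6169, 0.1553, 0.0999]
tcp_rot: [-0.322, -3.123, 0.001]
wrist_force: [-0.7, 0.3, 0.5]
width: -0.001
grip_force: 0.0
```

Run:
```python
from h import *
a=cam('wrist');cv2.imwrite('pics/w1.png',a[0][...,::-1]);P=cloud(*a[1:]);np.save('w1.npy',P)
tgt(.617,.155,.037)
s=bot.read_state();print(s['wrist_force'],s['tool_pos'],s['time'])
```

```text
shift cm [-0.08 -0.07  6.33] twist 0.0 toolz [-0.002 -0.    -1.   ]
[ 0.0405876   0.45228718 -0.8709515 ] [0.61646197 0.15580994 0.1003211 ] 1.75
```

View pics/w1.png

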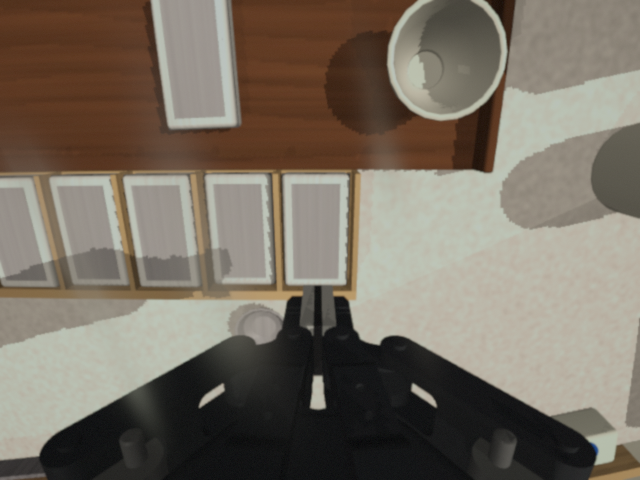

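The wrist view shows the fingertips over the rightmost bay (lid at 283-348, 175-285). The tray tin (155-240, 0-130) sits in front of bays 3 and 4. The way out of bay 5 is clear of the bowl.

Emit:
step_arm --pt "0 0 -0.1 3 0" --pt "0 0 -0.1 5 0" --pt "0 0 -0.1 6 0" --pt "0 0 -0.1 6.2 0" --pt "0 0 -0.1 6.3 0" --pt "0 0 -0.1 6.4 0" --pt "0 0 -0.1 6.5 0" --pt "0 0 -0.1 6.5 0"

```text
time: 2.55
tool_pos: [0.6178, 0.1549, 0.0368]
tcp_rot: [0.32, 3.124, 0.001]
wrist_force: [0.7, 0.5, -0.3]
width: 0.002
grip_force: 0.0
```

Emit:
step_arm --pt "0 0 0 0.1 0" --pt "0 0 0 0.2 0" --pt "0 0 0 0.2 0"

```text
time: 2.85
tool_pos: [0.6171, 0.1547, 0.0338]
tcp_rot: [-0.32, -3.125, 0.0]
wrist_force: [-0.1, -0.1, -0.8]
width: 0.001
grip_force: 0.0
```

Emit:
step_arm --pt "0 0 0 0.1 0" --pt "0 0 0 0.1 0"

```text
time: 3.05
tool_pos: [0.6171, 0.1547, 0.0327]
tcp_rot: [-0.32, -3.125, 0.0]
wrist_force: [-0.2, -0.1, -0.5]
width: -0.004
grip_force: 0.0
```

Emit:
step_arm --pt "0 0 0 0.1 0" --pt "0 0 0 0.1 0"

```text
time: 3.25
tool_pos: [0.6171, 0.1548, 0.0318]
tcp_rot: [-0.32, -3.125, 0.0]
wrist_force: [-0.9, 0.2, -0.1]
width: 0.005
grip_force: 0.0
```

Emit:
step_arm --pt "0 0 0 0.1 0" --pt "0 0 0 0.1 0"

```text
time: 3.45
tool_pos: [0.6172, 0.1548, 0.0308]
tcp_rot: [-0.32, -3.125, 0.0]
wrist_force: [0.7, -0.2, 0.5]
width: 0.003
grip_force: 0.0
```

Emit:
step_arm --pt "0 0 0 0.1 0" --pt "0 0 0 0.1 0"

```text
time: 3.65
tool_pos: [0.6171, 0.1548, 0.0298]
tcp_rot: [-0.32, -3.125, 0.0]
wrist_force: [-0.1, -0.7, -0.6]
width: 0.001
grip_force: 0.0
```

Emit:
step_arm --pt "0 0 0 0.05 0" --pt "0 0 0 0.05 0"

```text
time: 3.85
tool_pos: [0.6172, 0.1548, 0.0294]
tcp_rot: [-0.32, -3.125, 0.0]
wrist_force: [-0.5, -0.2, 0.2]
width: -0.004
grip_force: 0.0
```

Emit:
step_arm --pt "0 0 0 0.05 0" --pt "0 0 0 0.05 0"

```text
time: 4.05
tool_pos: [0.6172, 0.1548, 0.0289]
tcp_rot: [-0.32, -3.125, 0.0]
wrist_force: [0.9, 0.0, -0.1]
width: 0.001
grip_force: 0.0
```

Emit:
step_arm --pt "0 0 0 0.05 0" --pt "0 0 0 0.05 0"

```text
time: 4.25
tool_pos: [0.6172, 0.1547, 0.0284]
tcp_rot: [-0.32, -3.125, 0.0]
wrist_force: [0.7, -0.1, 0.2]
width: 0.001
grip_force: 0.0
```

Emit:
step_arm --pt "0 0 0 0.05 0" --pt "0 0 0 0.05 0"

```text
time: 4.45
tool_pos: [0.6172, 0.1548, 0.0279]
tcp_rot: [-0.32, -3.125, 0.0]
wrist_force: [-0.1, 0.1, -0.5]
width: 0.002
grip_force: 0.0
```

Emit:
step_arm --pt "0 0 0 0.05 0" --pt "0 0 0 0.05 0"

```text
time: 4.65
tool_pos: [0.6172, 0.1548, 0.0274]
tcp_rot: [-0.32, -3.125, 0.0]
wrist_force: [0.4, 0.2, -0.0]
width: -0.001
grip_force: 0.0
```

Emit:
step_arm --pt "0 0 0 0.05 0" --pt "0 0 0 0.05 0"

```text
time: 4.85
tool_pos: [0.6172, 0.1548, 0.0269]
tcp_rot: [-0.32, -3.125, 0.0]
wrist_force: [0.7, -0.3, 0.0]
width: -0.001
grip_force: 0.0
```

Emit:
step_arm --pt "0 0 0 0.05 0" --pt "0 0 0 0.05 0"

```text
time: 5.05
tool_pos: [0.6172, 0.1548, 0.0264]
tcp_rot: [-0.32, -3.125, 0.0]
wrist_force: [0.2, -0.4, 0.2]
width: 0.002
grip_force: 0.0
```

Run:
```python
from h import *
w=cam('wrist')[0][...,::-1];s=cam('side')[0][...,::-1][170:320,220:420]
cv2.imwrite('pics/c1.png',np.hstack([cv2.resize(w[120:420,120:520],(400,300)),cv2.resize(s,(400,300))]))
P=np.load('w1.npy');print(np.nanmedian(P[200:240,295:335].reshape(-1,3),0),np.nanmedian(P[80:100,180:220].reshape(-1,3),0))
```

```text
[0.60330509 0.15586901 0.03329385] [0.49746269 0.09772684 0.03310467]
```

View pics/c1.png

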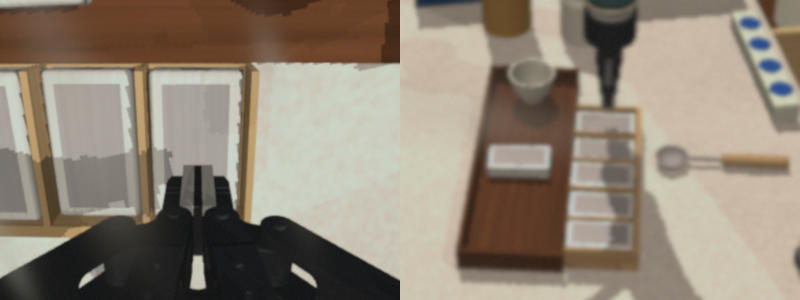

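The fingertips stand within bay 5, above the middle of the lid (left half, about (200,165)), with no contact yet. I'll keep feeling downwards.

Emit:
step_arm --pt "0 0 0 0.05 0" --pt "0 0 0 0.05 0"

```text
time: 5.35
tool_pos: [0.6172, 0.1547, 0.0259]
tcp_rot: [-0.32, -3.125, 0.0]
wrist_force: [-0.2, -0.1, -0.7]
width: 0.001
grip_force: 0.0
```

Emit:
step_arm --pt "0 0 0 0.05 0" --pt "0 0 0 0.05 0"

```text
time: 5.55
tool_pos: [0.6172, 0.1547, 0.0254]
tcp_rot: [-0.32, -3.125, 0.0]
wrist_force: [-0.2, -0.7, 0.1]
width: -0.002
grip_force: 0.0
```

Emit:
step_arm --pt "0 0 0 0.05 0" --pt "0 0 0 0.05 0"

```text
time: 5.75
tool_pos: [0.6172, 0.1547, 0.0249]
tcp_rot: [-0.32, -3.125, 0.0]
wrist_force: [-0.5, -0.4, -1.9]
width: 0.002
grip_force: 0.0
```

Emit:
step_arm --pt "0 0 0 0.05 0" --pt "0 0 0 0.05 0"

```text
time: 5.95
tool_pos: [0.6172, 0.1548, 0.0244]
tcp_rot: [-0.32, -3.125, 0.0]
wrist_force: [-1.3, -0.4, 0.6]
width: 0.002
grip_force: 0.0
```

Run:
```python
from h import *
P=np.load('w1.npy')
for v in (284,288,292,300,310): print(v,P[v,[306,310,326,330]].round(4).tolist())
```

```text
284 [[0.6548, 0.1381, 0.0325], [0.6553, 0.1413, 0.0329], [0.6578, 0.1539, 0.0331], [0.6589, 0.157, 0.032]]
288 [[0.6054, 0.1525, 0.1437], [0.6055, 0.1543, 0.1442], [0.6069, 0.1613, 0.1443], [0.6074, 0.1631, 0.1441]]
292 [[0.6049, 0.1528, 0.1486], [0.6055, 0.1544, 0.1481], [0.6069, 0.1612, 0.1482], [0.6072, 0.1629, 0.1482]]
300 [[0.6059, 0.1528, 0.154], [0.6055, 0.1546, 0.1555], [0.6072, 0.161, 0.1547], [0.6076, 0.1626, 0.1547]]
310 [[0.605, 0.1533, 0.1639], [0.6054, 0.1548, 0.1638], [0.6066, 0.1609, 0.1639], [0.6072, 0.1624, 0.1634]]
```

Emit:
step_arm --pt "0 0 0 0.05 0" --pt "0 0 0 0.05 0"

```text
time: 6.15
tool_pos: [0.6172, 0.1548, 0.0239]
tcp_rot: [-0.32, -3.125, 0.0]
wrist_force: [0.1, 0.2, 0.5]
width: 0.001
grip_force: 0.0
```

Emit:
step_arm --pt "0 0 0 0.05 0" --pt "0 0 0 0.05 0"

```text
time: 6.35
tool_pos: [0.6172, 0.1548, 0.0234]
tcp_rot: [-0.32, -3.125, 0.0]
wrist_force: [-0.0, 0.2, -0.5]
width: 0.001
grip_force: 0.0
```

Run:
```python
from h import *
a=cam('side');P=cloud(*a[1:]);g=a[0].max(2)
m=np.zeros_like(g,bool);m[180:235,305:345]=1
m&=(g<75)
ys,xs=np.nonzero(m)
for v in range(205,232,2):
    q=P[v,300:350][m[v,300:350]]; print(v,len(q),np.nanmedian(q,0).round(3) if len(q) else '')
s=bot.read_state();p=s['tool_pos'];K,k1,o,Rm=a[2:]
c=Rm.T@(p-o);print(p,cv2.projectPoints(np.array([[c[0],-c[1],-c[2]]]),np.zeros(3),np.zeros(3),K,np.array([k1,0,0,0,0.]))[0].ravel())
w=cam('wrist');Pw=cloud(*w[1:]);
for v in (280,284,286,288,292): print(v,Pw[v,[310,326]].round(4).tolist())
print(bot.calibration('wrist')['T_tool_cam'])
```

```text
205 10 [0.607 0.117 0.16 ]
207 12 [0.605 0.131 0.14 ]
209 12 [0.603 0.135 0.13 ]
211 10 [0.602 0.099 0.153]
213 8 [0.604 0.094 0.15 ]
215 6 [0.607 0.104 0.134]
217 6 [0.611 0.125 0.11 ]
219 4 [0.614 0.14  0.089]
221 4 [0.615 0.142 0.081]
223 4 [0.615 0.14  0.075]
225 0 
227 0 
229 0 
231 0 
[0.61720554 0.15476374 0.02342421] [323.28633498 232.89704352]
280 [[0.6175, 0.1506, 0.0332], [0.6192, 0.1593, 0.0333]]
284 [[0.6197, 0.1501, 0.0335], [0.6214, 0.1588, 0.0337]]
286 [[0.6054, 0.1539, 0.0662], [0.6072, 0.1609, 0.0655]]
288 [[0.6058, 0.1538, 0.0675], [0.6075, 0.1608, 0.067]]
292 [[0.6056, 0.1539, 0.0718], [0.6071, 0.1607, 0.0715]]
[[ 9.95581937e-04  9.52206826e-01  3.05452400e-01  7.83445641e-02]
 [ 9.99999357e-01 -7.82412472e-04 -8.20300645e-04 -5.94743079e-05]
 [-5.42106107e-04  3.05453020e-01 -9.52206994e-01 -1.79761939e-01]
 [ 0.00000000e+00  0.00000000e+00  0.00000000e+00  1.00000000e+00]]
```

Both cameras put the real fingertips at z≈0.066 while the reported TCP is at 0.023. The tips therefore end about 42 mm behind the reported TCP, so contact should come near a TCP z of −0.009. I'll continue down on that basis.

Emit:
step_arm --pt "0 0 0 1.2 0" --pt "0 0 0 2.3 0" --pt "0 0 0 2.5 0" --pt "0 0 0 2.5 0"

```text
time: 6.85
tool_pos: [0.6161, 0.1545, -0.003]
tcp_rot: [-0.32, -3.123, 0.001]
wrist_force: [-1.0, 0.3, -0.8]
width: 0.002
grip_force: 0.0
```

Emit:
step_arm --pt "0 0 0 0.1 0" --pt "0 0 0 0.2 0" --pt "0 0 0 0.2 0"

```text
time: 7.15
tool_pos: [0.6174, 0.1548, -0.0034]
tcp_rot: [0.32, 3.125, 0.0]
wrist_force: [-0.4, -0.5, 0.3]
width: -0.002
grip_force: 0.0
```

Emit:
step_arm --pt "0 0 0 0.1 0" --pt "0 0 0 0.1 0"

```text
time: 7.35
tool_pos: [0.6176, 0.1549, -0.0042]
tcp_rot: [0.32, 3.125, 0.0]
wrist_force: [-0.3, 0.2, 1.5]
width: -0.001
grip_force: 1.0
```

Emit:
step_arm --pt "0 0 0 0.1 0" --pt "0 0 0 0.1 0"

```text
time: 7.55
tool_pos: [0.6176, 0.1549, -0.0042]
tcp_rot: [0.32, 3.125, 0.0]
wrist_force: [-1.7, -0.3, 7.3]
width: -0.002
grip_force: 3.2
```

Emit:
step_arm --pt "0 0 0 0.1 0" --pt "0 0.5 0 0.1 0" --pt "0 1 0 0.1 0" --pt "0 1.5 0 0.1 0" --pt "0 2 0 0.1 0" --pt "0 2 0 0.1 0"

```text
time: 8.15
tool_pos: [0.5998, 0.1594, -0.0043]
tcp_rot: [0.319, 3.121, 0.002]
wrist_force: [1.1, 0.0, 7.4]
width: -0.003
grip_force: 3.4
```

```bash
cat >> h.py <<'E'
C0=np.array([.593,.038]);ex=np.array([np.cos(YAW),np.sin(YAW)]);ey=np.array([-ex[1],ex[0]])
def lids(save=None):
    "lid centres in tray frame (mm), middle rack lid = (46,0) at the start"
    for n,(u0,u1,v0,v1) in {'scene':(245,385,170,265),'wrist':(0,640,0,480)}.items():
        a=cam(n);P=cloud(*a[1:]);hsv=cv2.cvtColor(a[0],cv2.COLOR_RGB2HSV);z=P[...,2]
        sub=np.zeros((480,640),bool);sub[v0:v1,u0:u1]=1
        m=(sub&(hsv[...,1]<75)&(hsv[...,2]>60)&(z>.022)&(z<.045)).astype(np.uint8)
        if n=='wrist': m=cv2.erode(m,np.ones((5,5)))
        k,l,st,c=cv2.connectedComponentsWithStats(m)
        for j in range(1,k):
            if st[j,4]>(150 if n=='scene' else 1500):
                q=P[l==j];r=cv2.minAreaRect((q[:,:2]*1000).astype(np.float32));w=np.array(r[0])/1000-C0
                print(n,c[j].round(),'tray mm',(w@ex*1000+46).round(),(w@ey*1000).round(),np.round(r[1]),round(r[2]),'z',np.median(q[:,2]).round(4))
        if save: cv2.imwrite(f'pics/{save}_{n}.png',a[0][...,::-1])
E
python3 -c "
from h import *
lids()"
```

```text
scene [320. 198.] tray mm -76.0 35.0 [51. 95.] 79 z 0.0309
scene [338. 232.] tray mm 42.0 58.0 [53. 86.] 78 z 0.0291
scene [359. 230.] tray mm 42.0 117.0 [53. 65.] 77 z 0.0307
scene [316. 235.] tray mm 45.0 -1.0 [52. 92.] 77 z 0.0351
scene [294. 239.] tray mm 43.0 -59.0 [50. 89.] 78 z 0.0333
scene [271. 242.] tray mm 43.0 -119.0 [50. 93.] 78 z 0.0373
wrist [114.  82.] tray mm -68.0 38.0 [50. 65.] 80 z 0.0329
wrist [545.  59.] tray mm -75.0 204.0 [53. 43.] 6 z 0.0327
wrist [312. 252.] tray mm 14.0 119.0 [48. 68.] 79 z 0.0331
wrist [ 73. 315.] tray mm 41.0 2.0 [49. 89.] 78 z 0.037
wrist [191. 294.] tray mm 34.0 61.0 [49. 73.] 80 z 0.031
```

Seen by the wrist camera, the lid's front edge is now about 20 mm further out, so the tin follows the finger.

Emit:
step_arm --pt "0 0.5 0 0.03 0" --pt "0 1 0 0.03 0" --pt "0 1.5 0 0.03 0" --pt "0 2 0 0.03 0" --pt "0 2.5 0 0.03 0" --pt "0 2.5 0 0.03 0"

```text
time: 8.85
tool_pos: [0.5759, 0.1646, -0.0043]
tcp_rot: [0.319, 3.12, 0.003]
wrist_force: [1.0, 1.0, 8.0]
width: -0.002
grip_force: 4.0
```

Emit:
step_arm --pt "0 0.5 0 0.03 0" --pt "0 1 0 0.05 0" --pt "0 1.5 0 0.1 0" --pt "0 2 0 0.1 0" --pt "0 2 0 0.1 0"

```text
time: 9.35
tool_pos: [0.557, 0.1689, -0.0047]
tcp_rot: [0.319, 3.119, 0.004]
wrist_force: [0.1, 0.6, 10.3]
width: 0.003
grip_force: 4.9
```

Emit:
step_arm --pt "0 0.5 0 0.03 0" --pt "0 1 0 0.05 0" --pt "0 1.5 0 0.08 0" --pt "0 2 0 0.1 0" --pt "0 2.5 0 0.1 0" --pt "0 2.5 0 0.1 0"

```text
time: 9.95
tool_pos: [0.5333, 0.1741, -0.0052]
tcp_rot: [0.319, 3.117, 0.005]
wrist_force: [0.5, 0.0, 11.7]
width: 0.002
grip_force: 5.7
```

Emit:
step_arm --pt "0 0.5 0 0.03 0" --pt "0 1 0 0.05 0" --pt "0 1.5 0 0.07 0" --pt "0 2 0 0.1 0" --pt "0 2.6 0 0.1 0" --pt "0 2.6 0 0.1 0"

```text
time: 10.55
tool_pos: [0.5079, 0.1796, -0.0063]
tcp_rot: [0.318, 3.117, 0.005]
wrist_force: [0.5, 0.7, 11.5]
width: 0.005
grip_force: 6.1
```

```bash
python3 -c "
from h import *
lids()"
```

```text
scene [320. 198.] tray mm -76.0 35.0 [51. 98.] 80 z 0.031
scene [351. 202.] tray mm -56.0 118.0 [49. 82.] 78 z 0.0291
scene [338. 232.] tray mm 42.0 59.0 [51. 85.] 78 z 0.029
scene [316. 235.] tray mm 43.0 -1.0 [52. 91.] 77 z 0.0349
scene [294. 239.] tray mm 44.0 -59.0 [51. 90.] 78 z 0.0333
scene [271. 242.] tray mm 44.0 -119.0 [51. 90.] 78 z 0.0373
wrist [138. 265.] tray mm -81.0 38.0 [49. 88.] 80 z 0.033
wrist [314. 259.] tray mm -78.0 120.0 [48. 64.] 79 z 0.031
wrist [500. 307.] tray mm -66.0 205.0 [34. 55.] 35 z 0.034
wrist [ 19. 438.] tray mm 28.0 -53.0 [30. 68.] 64 z 0.035
```

Tin 1 lies on the tray at about (−66, 118) mm with its lid 2 mm lower, so it is on the tray floor. I'll lift off and go to the second bay.

Emit:
step_arm --pt "0 0 0 -1 0" --pt "0 0 0 -5 0" --pt "0 -3 -4 -6 0" --pt "0 -6 -8 -6 0" --pt "0 -9 -12 -6 0" --pt "0 -11.4 -17 -6 0" --pt "0 -11.4 -17.7 -5 0" --pt "0 -11.4 -17.7 -4 0" --pt "0 -11.4 -17.7 -4 0"

```text
time: 11.55
tool_pos: [0.5764, -0.0173, 0.0275]
tcp_rot: [-0.32, -3.12, -0.001]
wrist_force: [0.1, 0.3, -0.5]
width: -0.001
grip_force: 0.0
```

```bash
python3 -c "
from h import *
tgt(*(C0-.059*ey),.004);tgt(*(C0-.118*ey),.008)"
```

```text
shift cm [-0.52 -0.15  2.35] twist -0.03 toolz [-0.006  0.001 -1.   ]
shift cm [-0.52 -6.05  1.95] twist -0.03 toolz [-0.006  0.001 -1.   ]
```

Emit:
step_arm --pt "0 -0.5 -0.1 1 0" --pt "0 -0.5 -0.1 2.2 0" --pt "0 -0.5 -0.1 2.4 0" --pt "0 -0.5 -0.1 2.4 0"

```text
time: 11.95
tool_pos: [0.5831, -0.0192, 0.005]
tcp_rot: [-0.318, -3.123, 0.0]
wrist_force: [-0.1, 0.4, -1.6]
width: -0.004
grip_force: 0.0
```

Emit:
step_arm --pt "0 0 0 0.1 0" --pt "0 0 0 0.2 0" --pt "0 0 0 0.2 0"

```text
time: 12.25
tool_pos: [0.5844, -0.0201, 0.0045]
tcp_rot: [0.32, 3.125, 0.0]
wrist_force: [0.1, 0.3, 0.1]
width: 0.0
grip_force: 0.0
```

Emit:
step_arm --pt "0 0 0 0.1 0" --pt "0 0 0 0.1 0"

```text
time: 12.45
tool_pos: [0.5842, -0.0202, 0.0033]
tcp_rot: [0.32, 3.125, 0.0]
wrist_force: [0.4, -1.2, 0.8]
width: 0.001
grip_force: 0.0
```

Emit:
step_arm --pt "0 0 0 0.1 0" --pt "0 0 0 0.1 0"

```text
time: 12.65
tool_pos: [0.5841, -0.0202, 0.0021]
tcp_rot: [-0.32, -3.125, 0.0]
wrist_force: [0.1, 0.1, 0.5]
width: -0.0
grip_force: 0.0
```

Emit:
step_arm --pt "0 0 0 0.1 0" --pt "0 0 0 0.1 0"

```text
time: 12.85
tool_pos: [0.584, -0.0201, 0.001]
tcp_rot: [-0.32, -3.125, -0.0]
wrist_force: [-0.3, -0.7, 0.5]
width: 0.001
grip_force: 0.0
```

Emit:
step_arm --pt "0 0 0 0.1 0" --pt "0 0 0 0.1 0"

```text
time: 13.05
tool_pos: [0.584, -0.0201, 0.0]
tcp_rot: [-0.32, -3.125, 0.0]
wrist_force: [-0.1, 0.7, -0.3]
width: 0.002
grip_force: 0.0
```

Emit:
step_arm --pt "0 0 0 0.1 0" --pt "0 0 0 0.1 0"

```text
time: 13.25
tool_pos: [0.584, -0.0201, -0.001]
tcp_rot: [-0.32, -3.125, 0.0]
wrist_force: [-0.1, -0.6, -1.0]
width: -0.004
grip_force: 0.0
```

Emit:
step_arm --pt "0 0 0 0.1 0" --pt "0 0 0 0.1 0"

```text
time: 13.45
tool_pos: [0.5841, -0.0201, -0.002]
tcp_rot: [-0.32, -3.125, 0.0]
wrist_force: [-0.1, 0.5, -0.5]
width: 0.0
grip_force: 0.0
```

Emit:
step_arm --pt "0 0 0 0.1 0" --pt "0 0 0 0.1 0"

```text
time: 13.65
tool_pos: [0.5843, -0.0201, -0.0022]
tcp_rot: [0.32, 3.125, 0.0]
wrist_force: [-1.5, 0.3, 4.0]
width: 0.001
grip_force: 2.2
```

Emit:
step_arm --pt "0 0 0 0.1 0" --pt "0 0.5 0 0.13 0" --pt "0 1 0 0.15 0" --pt "0 1.5 0 0.15 0" --pt "0 2 0 0.15 0" --pt "0 2 0 0.15 0"

```text
time: 14.25
tool_pos: [0.5671, -0.0163, -0.0023]
tcp_rot: [0.319, 3.12, 0.0]
wrist_force: [0.5, 1.7, 7.4]
width: 0.002
grip_force: 3.6
```

Emit:
step_arm --pt "0 0.5 0 0.03 0" --pt "0 1 0 0.03 0" --pt "0 1.5 0 0.03 0" --pt "0 2 0 0.03 0" --pt "0 2.5 0 0.03 0" --pt "0 2.5 0 0.03 0"

```text
time: 14.85
tool_pos: [0.5431, -0.0112, -0.0023]
tcp_rot: [0.319, 3.119, 0.0]
wrist_force: [0.4, -0.3, 8.5]
width: -0.001
grip_force: 4.2
```

Emit:
step_arm --pt "0 0.5 0 0.03 0" --pt "0 1 0 0.05 0" --pt "0 1.5 0 0.08 0" --pt "0 2 0 0.08 0" --pt "0 2 0 0.08 0"

```text
time: 15.35
tool_pos: [0.5242, -0.0072, -0.0026]
tcp_rot: [0.319, 3.118, 0.0]
wrist_force: [1.0, -0.4, 10.1]
width: 0.003
grip_force: 5.1
```

```bash
python3 -c "
from h import *
lids()"
```

```text
scene [376. 184.] tray mm -89.0 196.0 [52. 34.] 57 z 0.0327
scene [321. 198.] tray mm -78.0 35.0 [51. 98.] 80 z 0.031
scene [350. 198.] tray mm -60.0 117.0 [48. 95.] 79 z 0.029
scene [292. 227.] tray mm 1.0 -59.0 [51. 67.] 78 z 0.0329
scene [338. 232.] tray mm 42.0 59.0 [51. 87.] 78 z 0.0291
scene [316. 235.] tray mm 43.0 -0.0 [51. 92.] 78 z 0.0352
scene [271. 242.] tray mm 45.0 -119.0 [51. 92.] 78 z 0.0373
wrist [531. 146.] tray mm -80.0 35.0 [50. 88.] 80 z 0.033
wrist [319. 251.] tray mm -27.0 -58.0 [48. 67.] 78 z 0.0338
wrist [541. 355.] tray mm 31.0 59.0 [48. 69.] 77 z 0.0312
wrist [190. 333.] tray mm 11.0 -117.0 [49. 30.] 79 z 0.0384
wrist [443. 333.] tray mm 3.0 4.0 [56. 27.] 53 z 0.0366
```

Emit:
step_arm --pt "0 0.5 0 0.03 0" --pt "0 1 0 0.05 0" --pt "0 1.5 0 0.08 0" --pt "0 2 0 0.1 0" --pt "0 2.5 0 0.1 0" --pt "0 2.5 0 0.1 0"

```text
time: 16.05
tool_pos: [0.5006, -0.0022, -0.0032]
tcp_rot: [0.319, 3.116, 0.001]
wrist_force: [0.8, -0.5, 11.2]
width: 0.001
grip_force: 5.9
```

Emit:
step_arm --pt "0 0.5 0 0.03 0" --pt "0 1 0 0.05 0" --pt "0 1.5 0 0.07 0" --pt "0 2 0 0.1 0" --pt "0 2.6 0 0.1 0" --pt "0 2.6 0 0.1 0"

```text
time: 16.65
tool_pos: [0.475, 0.0032, -0.0043]
tcp_rot: [0.319, 3.117, 0.001]
wrist_force: [1.4, -0.2, 12.8]
width: 0.0
grip_force: 6.2
```

Emit:
step_arm --pt "0 0 0 -1 0" --pt "0 0 0 -4 0" --pt "0 -3 -1 -5 0" --pt "0 -7 -4 -5 0" --pt "0 -11.5 -5.9 -5 0" --pt "0 -11.5 -5.9 -4 0" --pt "0 -11.5 -5.9 -3 0" --pt "0 -11.5 -5.9 -3 0"

```text
time: 17.45
tool_pos: [0.5675, -0.0767, 0.0196]
tcp_rot: [-0.319, -3.119, -0.001]
wrist_force: [0.1, 1.1, -0.2]
width: 0.002
grip_force: 0.0
```

```bash
python3 -c "
from h import *
tgt(*(C0-.118*ey),.008)
lids()"
```

```text
shift cm [-0.18 -0.05  1.16] twist 0.02 toolz [-0.007  0.001 -1.   ]
scene [376. 184.] tray mm -89.0 198.0 [52. 33.] 50 z 0.0324
scene [320. 198.] tray mm -74.0 35.0 [51. 94.] 81 z 0.031
scene [350. 198.] tray mm -61.0 118.0 [48. 95.] 78 z 0.0288
scene [291. 205.] tray mm -60.0 -50.0 [34. 94.] 78 z 0.0309
scene [338. 232.] tray mm 42.0 59.0 [50. 89.] 79 z 0.029
scene [316. 235.] tray mm 43.0 -0.0 [51. 90.] 78 z 0.0351
scene [272. 246.] tray mm 53.0 -119.0 [51. 75.] 78 z 0.0371
wrist [442.  80.] tray mm -54.0 -59.0 [49. 73.] 78 z 0.033
wrist [612.  69.] tray mm -64.0 26.0 [32. 59.] 81 z 0.0329
wrist [316. 245.] tray mm 36.0 -118.0 [48. 77.] 78 z 0.0391
wrist [534. 268.] tray mm 42.0 0.0 [48. 89.] 78 z 0.0372
wrist [617. 278.] tray mm 42.0 58.0 [41. 90.] 82 z 0.0313
```

Emit:
step_arm --pt "0 -0.2 0 0.6 0" --pt "0 -0.2 0 1 0" --pt "0 -0.2 0 1.15 0" --pt "0 -0.2 0 1.15 0"

```text
time: 17.95
tool_pos: [0.5728, -0.0779, 0.0108]
tcp_rot: [-0.319, -3.125, -0.0]
wrist_force: [0.4, 0.1, 0.8]
width: -0.0
grip_force: 0.0
```

Emit:
step_arm --pt "0 0 0 0.1 0" --pt "0 0 0 0.2 0" --pt "0 0 0 0.2 0"

```text
time: 18.25
tool_pos: [0.5731, -0.0782, 0.009]
tcp_rot: [-0.32, -3.125, 0.0]
wrist_force: [-0.3, 0.1, -0.0]
width: -0.003
grip_force: 0.0
```

Emit:
step_arm --pt "0 0 0 0.1 0" --pt "0 0 0 0.1 0"

```text
time: 18.45
tool_pos: [0.5731, -0.0781, 0.008]
tcp_rot: [-0.32, -3.125, -0.0]
wrist_force: [0.1, 0.2, -0.4]
width: 0.003
grip_force: 0.0
```

Emit:
step_arm --pt "0 0 0 0.1 0" --pt "0 0 0 0.1 0"

```text
time: 18.65
tool_pos: [0.5731, -0.0781, 0.0069]
tcp_rot: [-0.32, -3.125, -0.0]
wrist_force: [-1.4, 0.0, 0.6]
width: -0.001
grip_force: 0.0
```

Emit:
step_arm --pt "0 0 0 0.1 0" --pt "0 0 0 0.2 0" --pt "0 0 0 0.2 0"

```text
time: 18.95
tool_pos: [0.573, -0.0781, 0.0049]
tcp_rot: [-0.32, -3.125, -0.0]
wrist_force: [0.5, 0.2, -0.1]
width: 0.002
grip_force: 0.0
```

Emit:
step_arm --pt "0 0 0 0.1 0" --pt "0 0 0 0.1 0"

```text
time: 19.15
tool_pos: [0.573, -0.0781, 0.0039]
tcp_rot: [-0.32, -3.125, 0.0]
wrist_force: [0.1, -0.0, -0.2]
width: -0.001
grip_force: 0.0
```

Emit:
step_arm --pt "0 0 0 0.1 0" --pt "0 0 0 0.1 0"

```text
time: 19.35
tool_pos: [0.5731, -0.0781, 0.0029]
tcp_rot: [-0.32, -3.125, -0.0]
wrist_force: [-0.5, 0.3, -0.3]
width: 0.004
grip_force: 0.0
```

Emit:
step_arm --pt "0 0 0 0.1 0" --pt "0 0 0 0.1 0"

```text
time: 19.55
tool_pos: [0.5731, -0.0781, 0.0019]
tcp_rot: [-0.32, -3.125, -0.0]
wrist_force: [0.4, 0.5, -0.4]
width: 0.005
grip_force: 0.0
```

Emit:
step_arm --pt "0 0 0 0.05 0" --pt "0 0 0 0.05 0"

```text
time: 19.75
tool_pos: [0.5732, -0.0781, 0.0018]
tcp_rot: [0.32, 3.125, 0.0]
wrist_force: [-0.7, 0.0, 1.8]
width: -0.001
grip_force: 0.9
```

Contact, at z = 0.0018. I'll use the same drag as before.

Emit:
step_arm --pt "0 0 0 0.12 0" --pt "0 0.5 0 0.18 0" --pt "0 1 0 0.2 0" --pt "0 1.5 0 0.2 0" --pt "0 2 0 0.2 0" --pt "0 2 0 0.2 0"

```text
time: 20.35
tool_pos: [0.5561, -0.0745, 0.0018]
tcp_rot: [0.319, 3.12, -0.001]
wrist_force: [-0.4, 0.7, 7.7]
width: 0.004
grip_force: 3.6
```

Emit:
step_arm --pt "0 0.5 0 0.03 0" --pt "0 1 0 0.03 0" --pt "0 1.5 0 0.03 0" --pt "0 2 0 0.03 0" --pt "0 2.5 0 0.03 0" --pt "0 2.5 0 0.03 0"

```text
time: 20.95
tool_pos: [0.5322, -0.0695, 0.0017]
tcp_rot: [0.319, 3.119, -0.001]
wrist_force: [-0.1, 0.2, 8.5]
width: 0.001
grip_force: 4.3
```

Emit:
step_arm --pt "0 0.5 0 0.03 0" --pt "0 1 0 0.05 0" --pt "0 1.5 0 0.08 0" --pt "0 2 0 0.08 0" --pt "0 2 0 0.08 0"

```text
time: 21.45
tool_pos: [0.5133, -0.0657, 0.0014]
tcp_rot: [0.319, 3.118, -0.001]
wrist_force: [0.4, -0.1, 10.2]
width: 0.003
grip_force: 5.3
```

Emit:
step_arm --pt "0 0.5 0 0.03 0" --pt "0 1 0 0.05 0" --pt "0 1.5 0 0.08 0" --pt "0 2 0 0.1 0" --pt "0 2.5 0 0.1 0" --pt "0 2.5 0 0.1 0"

```text
time: 22.05
tool_pos: [0.4897, -0.0607, 0.0008]
tcp_rot: [0.319, 3.116, -0.001]
wrist_force: [1.4, -0.7, 12.6]
width: -0.002
grip_force: 6.1
```

Emit:
step_arm --pt "0 0.5 0 0.03 0" --pt "0 1 0 0.05 0" --pt "0 1.5 0 0.07 0" --pt "0 2 0 0.1 0" --pt "0 2.6 0 0.1 0" --pt "0 2.6 0 0.1 0"

```text
time: 22.65
tool_pos: [0.4641, -0.0554, -0.0003]
tcp_rot: [0.319, 3.116, -0.001]
wrist_force: [1.5, 0.6, 12.6]
width: 0.003
grip_force: 6.3
```

```bash
python3 -c "
from h import *
lids()"
```

```text
scene [376. 184.] tray mm -87.0 197.0 [52. 34.] 53 z 0.0329
scene [320. 198.] tray mm -76.0 35.0 [51. 96.] 80 z 0.0311
scene [350. 198.] tray mm -60.0 117.0 [49. 93.] 77 z 0.0291
scene [288. 209.] tray mm -57.0 -58.0 [51. 92.] 78 z 0.031
scene [267. 216.] tray mm -49.0 -119.0 [50. 73.] 78 z 0.0345
scene [338. 232.] tray mm 42.0 58.0 [51. 87.] 79 z 0.0291
scene [316. 235.] tray mm 44.0 0.0 [52. 90.] 79 z 0.0349
wrist [605. 261.] tray mm -81.0 31.0 [43. 88.] 81 z 0.0329
wrist [317. 254.] tray mm -75.0 -117.0 [49. 66.] 79 z 0.037
wrist [440. 274.] tray mm -64.0 -59.0 [49. 87.] 78 z 0.0331
wrist [612. 423.] tray mm 36.0 63.0 [39. 87.] 89 z 0.0313
```

Emit:
step_arm --pt "0 0 0 -1 0" --pt "0 0 0 -5 0" --pt "0 0 -4 -10 0" --pt "0 0 -8 -15 0" --pt "0 0 -12 -18 0" --pt "0 0 -15 -18 0" --pt "0 0 -15 -18 0" --pt "0 0 -15 -18 0"

```text
time: 23.55
tool_pos: [0.4288, -0.2025, 0.1769]
tcp_rot: [0.325, 3.124, 0.0]
wrist_force: [-0.5, -0.2, -1.0]
width: -0.0
grip_force: 0.0
```

```bash
python3 -c "
from h import *
lids('end')
a=cv2.imread('pics/end_scene.png');b=cam('side')[0][...,::-1]
cv2.imwrite('pics/end.png',np.hstack([cv2.resize(a[160:280,235:415],(400,267)),cv2.resize(b[190:320,230:425],(400,267))]))"
```

```text
scene [376. 184.] tray mm -88.0 197.0 [51. 31.] 55 z 0.0329
scene [320. 198.] tray mm -76.0 35.0 [51. 93.] 80 z 0.0307
scene [350. 198.] tray mm -60.0 118.0 [49. 94.] 79 z 0.0287
scene [288. 208.] tray mm -58.0 -58.0 [51. 97.] 78 z 0.031
scene [266. 211.] tray mm -59.0 -118.0 [51. 93.] 78 z 0.0347
scene [338. 232.] tray mm 43.0 58.0 [51. 89.] 78 z 0.029
scene [316. 235.] tray mm 44.0 -1.0 [50. 90.] 78 z 0.0349
wrist [615. 199.] tray mm -81.0 35.0 [49. 85.] 80 z 0.0333
wrist [466. 214.] tray mm -64.0 -119.0 [48. 86.] 78 z 0.0372
wrist [523. 216.] tray mm -63.0 -60.0 [48. 86.] 78 z 0.0332
wrist [560. 307.] tray mm 41.0 0.0 [46. 88.] 78 z 0.0373
wrist [609. 303.] tray mm 41.0 61.0 [40. 87.] 79 z 0.0314
```

View pics/end.png

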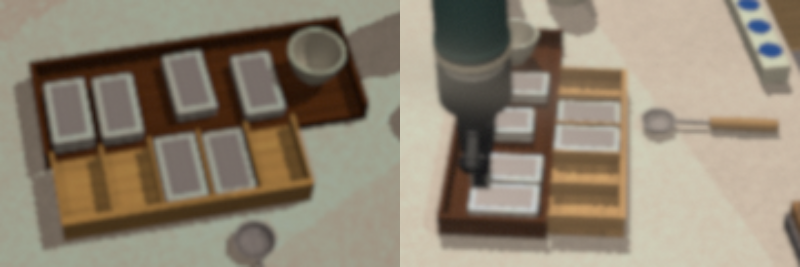

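The final views show four tins flat on the tray. In the left half they are at (70,115), (118,105), (188,85) and (257,85), clear of the open edge. Two tins remain untouched in the middle bays at (182,165) and (230,158), and the arm is clear of everything.

```bash
python3 -c "
from workcell import bot
print(bot.finish_job())"
```

```text
the job is handed in; nothing more can be done
None
```

The job is handed in: the last pictures show four tins flat on the tray (one from each of the three clear bays), the other two still in their bays and the tin already there unmoved; the measured pressing force stayed below about 13 N and the job took about 24 s, though no verdict came back.

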